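# Hang the mallet back in its holder

## Task

Clear up the bench: first pick the wood offcut off the mallet holder and put it in the cardboard scrap box, then take the round mallet off its sloped rest and lower it handle first through the hole of the holder until its head sits fully down on the plate, upright, and let go. Leave the other things on the bench where they are.

Things in the scene. Friction and masses are not known exactly. Their poses are not given: they have to be found in the camera images.
- mallet_head (a point): Centre of the head of a round wooden carving mallet, 175 mm long, 0.18-0.33 kg, balancing in the head 20 mm above its underside. Dark head: plain cylinder 50 mm across, 60 mm long. Pale handle: plain cylinder 24 mm across, 115 mm long, same axis, rim rounded 1.5 mm. z runs along the axis from handle to head. At the start it lies on the rest, handle pointing down the slope, axis 45 degrees from level.
- mallet_shoulder (a point): Point on the mallet's axis where the flat underside of the head meets the handle, 30 mm from the head's centre; z towards the head.
- mallet_tip (a point): Centre of the free end of the mallet's handle, 145 mm from the head's centre; z towards the head.
- rest: Fixed wooden rest, base 210 x 80 mm; origin under its centre, x from the head end to the low end. Two rails (44 mm wide over all, sides open) climb to -x at 45 degrees and carry the head from below; the handle hovers between them, its end against a stop. The rails' tops lie 22 mm below the mallet's axis, so fingers fit on both sides of the head; its upper 25 mm stands clear beyond them.
- hole (a point): Centre of the top of the round hole, 27 mm across, in the fixed plywood mallet holder, 145 mm above the table. It goes through a level plate 14 mm thick, 110 mm wide (y), from 60 mm at -x to 90 mm at +x of the hole. z up. It is free below down to a 12 mm base board; a post stands under the +x end. Nothing rises above the plate but the offcut, which covers the hole at the start.
- offcut_center (a point): Centre of the sawn wood offcut, a block 85 (x) x 40 (y) x 34 (z) mm, 80 g, lying flat on the holder's plate over the hole.
- scrapbox_in (a point): Centre of the inner floor, 5 mm above the table, of the fixed open cardboard scrap box: 200 (x) x 170 (y) x 85 mm high outside, walls 5 mm, z up. A flap hangs outside its -x wall. It stands on the side of the rest opposite the holder.
- tape: Bystander: roll of clear packing tape lying flat, 96 mm across, 48 mm high; origin under its centre
- glue: Bystander: white glue bottle, 52 mm across, 130 mm tall; origin under its centre
- tin: Bystander: open aluminium tin, 76 mm across, 100 mm tall; origin under its centre
- driver: Bystander: screwdriver with black handle, lying; origin under its middle
- sander: Bystander: cork sanding block 110 x 65 x 45 mm; origin under its centre
- filler: Bystander: squat steel can, 84 mm across, 75 mm tall; origin under its centre
- spanner: Bystander: steel spanner, lying; origin under its middle
There are look-alikes about, which are no part of the job. What is shaped like the part that bears offcut_center but purple or turquoise is not meant.

How it is judged:
By the outcome, as a careful person would: the job done as asked, in the order asked, and still so for the second after the job is handed in, with the robot touching nothing.
It also fails if it takes over 67 s, if anything falls off the work surface, if the arm or the gripper's body presses on something with over 40 N, if the wrist force passes 120 N, or if a joint passes its speed limit or range.

## Robot

A 6-joint arm with a two-finger parallel gripper is mounted at the origin on the work surface. World frame = base frame: x ahead of the robot, y to its left, z up, the work surface at z = 0. Lengths are in m, angles in rad, forces in N, time in s.
With the tool pointing down it reaches from about 0.3 to 0.875 m from the base axis. Payload 6.4 kg.
Tool frame: the origin (TCP) lies midway between the tips of the shut fingers; the grasp point (between the pads) lies 19 mm behind it; z points along the fingers, y is the line along which they close (so a half turn about z gives the same grasp; the last joint's range is limited). The gripper opens to 85 mm and grips with 20 to 120 N. Pads are 22 mm wide; open, the fingers measure 114 mm over their backs; the gripper's body (76 mm by 85 mm) begins 54 mm behind the grasp point. The pads swing forward as they close: fully open they stand 13 mm farther back than shut.
Start: joints at [1.06, 0.181, 1.607, -0, 1.354, -0.206], TCP at [0.173, 0.549, 0.231] pointing down, gripper open.
Joint ranges: [-2.99, 2.99], [-0.89, 2.07], [0.3, 2.58], [-1.14, 4.28], [0, 2.63], [-3.12, 3.12]. Speed limits (rad/s): [2.57, 2.57, 3.01, 3.14, 3.14, 3.14].

## Interface

Orientations are given as a unit quaternion [w, x, y, z].
In Python, from bench import status, camera, ctrl gives the robot as it stands. The module is installed in compiled form; this text tells all that it offers.
- The arm moves only by the shell command python3 -m handwheel 'ROWS'. ROWS is JSON, a list that holds one entry, the list of rows, each a list of 7 numbers: the opening, from -1 (shut) to 1 (fully open), then the shift along the tool's x, y, z in cm, then the turn, a rotation vector about the tool's x, y, z in degrees. A call has 1 to 10 rows; each row is the pose to reach, as a shift and turn from the pose commanded when the call began, along the tool's axes at that moment; what a row does not reach only later rows make up. A row lasts 1/8 s, in which the tool goes at most 62.5 mm and 10.7 degrees, less where a joint would pass 70% of its speed; a pose out of reach is approached as far as the arm can. A call with a gripper value outside its range is refused whole. The fingers move at their own pace and stop on an object; the grip force is fixed at half the most. Time passes only in rows, so rows that repeat a pose let the fingers close. It gives the time, the measured TCP pose, the force, the opening and the grip force at its end, in the units of the state.
- status.get_obs(): the state, without advancing time (a new reading comes with each control period).
- camera(name): name is "scene" or "top"; returns a dict with "frame" (480x640x3 uint8, blue, green, red), "depth" (480x640 float32, m along the optical axis (not along the pixel's ray), 0 where there is no reading), "fx", "fy", "cx", "cy" (pixels), "extrinsics" (4x4, takes a point from camera to world coordinates). Camera axes: x right, y down, z forward; pixel columns grow to the right and rows downward; lengths in m; the calibration is good to about 2 mm. A picture is of the moment at which its call begins.
- ctrl.hand_in(): hands the job in; it is judged then, once.
The state is a dict: "time_s": time; "q": joint angles; "dq": joint speeds; "joint_efforts": joint torques, N m; "eef_pos": TCP position; "eef_rot": TCP orientation; "wrist_force": force on the tool from outside, world axes, zero at the start; "torque": the same for the moment, N m; "opening": opening from 0.0 (shut) to 1.0 (fully open); "grasp_force": force on a finger pad.
Only numpy, scipy, OpenCV 4.12 (cv2) and the standard library are available. Lean on these libraries where they do the work, as an engineer would, in place of code of your own. Each camera call takes 0.05 s, during which the arm holds its last target. There are 200 camera calls.

## Working session

There is one attempt and no reset: what is moved stays moved. The work goes in short steps, Python scripts to look and compute and a shell command to move; the robot and the scene stay as the last step left them, time stands still between calls to the robot, and variables do not carry over. Pictures are saved under pics/ and viewed, at most 10 in all, crops included, and the job is handed in when it is done.

```bash
mkdir -p pics; ls
python3 - <<'E'
from bench import status,camera
import cv2,numpy as np
for n in("scene","top"):
    c=camera(n);cv2.imwrite(f"pics/{n}0.png",c["frame"]);np.savez(f"{n}0.npz",**c);print(n,c["fx"],c["cx"],c["cy"],np.round(c["extrinsics"],3).tolist(),(c["depth"]>0).mean())
print(status.get_obs())
E
```

```text
pics
scene 495.70867788839234 314.20789724655265 241.6744364486387 [[-0.733, 0.428, -0.529, 1.215], [0.681, 0.47, -0.562, 0.685], [0.008, -0.772, -0.636, 0.882], [0.0, 0.0, 0.0, 1.0]] 0.9948567708333333
top 448.78032202815496 317.91754347316174 244.2703020008223 [[-0.001, -0.982, 0.187, 0.356], [-1.0, -0.003, -0.019, 0.015], [0.019, -0.187, -0.982, 1.277], [0.0, 0.0, 0.0, 1.0]] 0.9959342447916667
{'time_s': 0.1, 'q': array([ 1.05970054e+00,  1.81472646e-01,  1.60789526e+00, -4.29860025e-06,
        1.35379414e+00, -2.06262768e-01]), 'dq': array([-0.00140737, -0.00097017, -0.00125527,  0.00019046, -0.00010376,
       -0.00182442]), 'joint_efforts': array([ 6.31867533e-04, -4.45874870e+01, -3.52242136e+01, -2.59186809e-04,
        4.09168322e-03, -1.86587607e-05]), 'eef_pos': array([0.17229692, 0.54806655, 0.23047708]), 'eef_rot': array([-2.73493714e-04,  1.51826565e-01,  9.88406839e-01, -7.35497427e-04]), 'wrist_force': array([-0.29502232, -0.0882962 , -0.10136433]), 'torque': array([0.03086033, 0.00173547, 0.05473266]), 'grasp_force': 0.0, 'opening': 1.0006091664941226}
```

View pics/scene0.png

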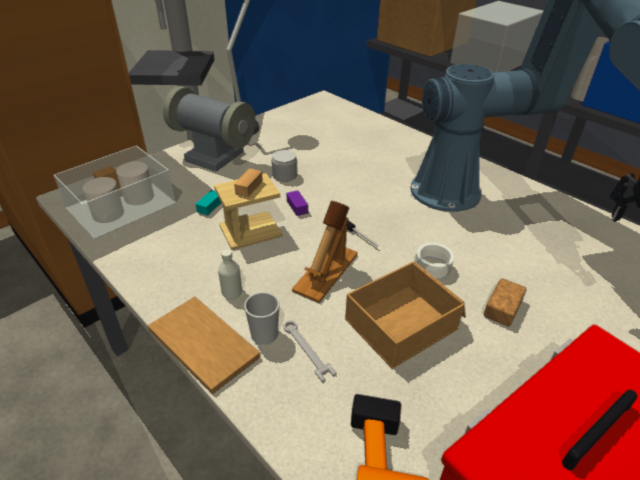

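View pics/top0.png

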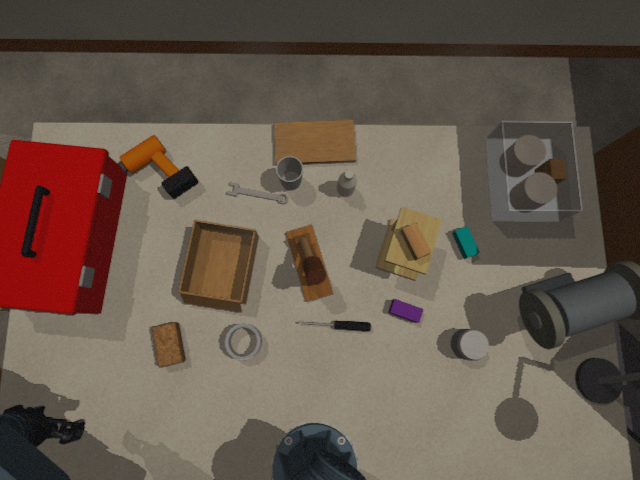

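The pictures show the offcut on the holder at top (415,240) and scene (249,182). The mallet is at top (312,265) and scene (330,235), and the box at top (218,265) and scene (405,312). The purple and turquoise blocks are decoys. Next I measure from both views.

```bash
cat > h.py <<'E'
import numpy as np,cv2
def load(n,k="0"): return dict(np.load(f"{n}{k}.npz"))
def cloud(c):
    v,u=np.mgrid[:480,:640]; d=c["depth"]
    p=np.stack([(u-c["cx"])/c["fx"]*d,(v-c["cy"])/c["fy"]*d,d],-1)
    E=c["extrinsics"]; w=p@E[:3,:3].T+E[:3,3]; w[d<=0]=np.nan; return w
def ray(c,u,v):
    E=c["extrinsics"]; r=E[:3,:3]@np.array([(u-c["cx"])/c["fx"],(v-c["cy"])/c["fy"],1]); return E[:3,3],r/np.linalg.norm(r)
def tri(c1,p1,c2,p2):
    o1,d1=ray(c1,*p1);o2,d2=ray(c2,*p2)
    s=np.linalg.lstsq(np.stack([d1,-d2],1),o2-o1,rcond=None)[0]
    a,b=o1+s[0]*d1,o2+s[1]*d2; return (a+b)/2,np.linalg.norm(a-b)
def plane(c,u,v,z):
    o,d=ray(c,u,v); return o+d*(z-o[2])/d[2]
def rect(p): 
    (c,s,a)=cv2.minAreaRect(p[:,:2].astype(np.float32)*1000); return np.round(c,1),np.round(s,1),round(a,1)
E
python3 - <<'E'
from h import *
boxes={"hold":((.45,.72),(-.37,-.13)),"mal":((.42,.66),(-.06,.10)),"box":((.4,.7),(.14,.4))}
for n in("scene","top"):
    c=load(n);w=cloud(c);f=c["frame"]
    tab=w[(abs(w[...,2])<.02)&(w[...,0]>.3)&(w[...,0]<.75)&(abs(w[...,1])<.4)];print(n,"table z",np.median(tab[:,2]))
    for b,((x0,x1),(y0,y1)) in boxes.items():
        m=(w[...,0]>x0)&(w[...,0]<x1)&(w[...,1]>y0)&(w[...,1]<y1)&(w[...,2]>.02)
        p=w[m];h,e=np.histogram(p[:,2],bins=np.arange(.02,.26,.01));print(b,dict(zip(np.round(e[:-1],2).tolist(),h.tolist())))
        if b=="hold":
            for lo,hi in((.172,.19),(.138,.152)):
                q=w[m&(w[...,2]>lo)&(w[...,2]<hi)];print(lo,rect(q),q.mean(0),np.median(q[:,2]))
        if b=="box":
            q=w[m&(w[...,2]>.075)&(w[...,2]<.09)];print(rect(q))
        if b=="mal":
            q=w[m&(w[...,2]>.1)];print(q.min(0),q.max(0),q.mean(0))
    for b,sl in({"scene":(slice(150,310),slice(190,390)),"top":(slice(190,310),slice(270,450))}[n],) and [(n,{"scene":(slice(160,310),slice(200,400)),"top":(slice(195,315),slice(280,440))}[n])]:
        cv2.imwrite(f"pics/{n}crop.png",cv2.resize(f[sl],None,fx=4,fy=4,interpolation=cv2.INTER_CUBIC))
E
```

```text
scene table z 0.002157933447849203
hold {0.02: 68, 0.03: 61, 0.04: 69, 0.05: 75, 0.06: 63, 0.07: 44, 0.08: 33, 0.09: 31, 0.1: 31, 0.11: 25, 0.12: 24, 0.13: 155, 0.14: 976, 0.15: 99, 0.16: 91, 0.17: 215, 0.18: 133, 0.19: 0, 0.2: 0, 0.21: 0, 0.22: 0, 0.23: 0, 0.24: 0}
0.172 (array([ 577.3, -252. ]), array([87.6, 42.8]), 24.9) [ 0.5801739  -0.24804394  0.1792649 ] 0.17956672233235005
0.138 (array([ 584.5, -251.4]), array([119.9, 151.1]), 70.9) [ 0.59558053 -0.23982594  0.14565144] 0.14587604717494934
mal {0.02: 61, 0.03: 66, 0.04: 73, 0.05: 80, 0.06: 168, 0.07: 116, 0.08: 114, 0.09: 107, 0.1: 105, 0.11: 94, 0.12: 85, 0.13: 71, 0.14: 53, 0.15: 90, 0.16: 123, 0.17: 115, 0.18: 90, 0.19: 49, 0.2: 0, 0.21: 0, 0.22: 0, 0.23: 0, 0.24: 0}
[ 0.47075263 -0.020174    0.10000482] [0.5746095  0.03541463 0.19673449] [0.52018322 0.01743732 0.148778  ]
box {0.02: 587, 0.03: 627, 0.04: 624, 0.05: 651, 0.06: 686, 0.07: 717, 0.08: 983, 0.09: 25, 0.1: 0, 0.11: 0, 0.12: 0, 0.13: 0, 0.14: 0, 0.15: 0, 0.16: 0, 0.17: 0, 0.18: 0, 0.19: 0, 0.2: 0, 0.21: 0, 0.22: 0, 0.23: 0, 0.24: 0}
(array([538.5, 262.2]), array
[... 425 characters left out ...]
, array([111. , 151.2]), 71.5) [ 0.58395377 -0.25103516  0.14580943] 0.1458420926919246
mal {0.02: 7, 0.03: 12, 0.04: 39, 0.05: 76, 0.06: 85, 0.07: 40, 0.08: 34, 0.09: 30, 0.1: 23, 0.11: 30, 0.12: 21, 0.13: 4, 0.14: 9, 0.15: 45, 0.16: 94, 0.17: 157, 0.18: 142, 0.19: 63, 0.2: 0, 0.21: 0, 0.22: 0, 0.23: 0, 0.24: 0}
[ 0.46708069 -0.02438942  0.10026307] [0.57232363 0.03310749 0.19733081] [0.5075329  0.00674437 0.16812563]
box {0.02: 181, 0.03: 236, 0.04: 249, 0.05: 235, 0.06: 222, 0.07: 267, 0.08: 636, 0.09: 27, 0.1: 0, 0.11: 0, 0.12: 0, 0.13: 0, 0.14: 0, 0.15: 0, 0.16: 0, 0.17: 0, 0.18: 0, 0.19: 0, 0.2: 0, 0.21: 0, 0.22: 0, 0.23: 0, 0.24: 0}
(array([535.8, 262.8]), array([171.3, 207.5]), 81.0)
```

View pics/scenecrop.png

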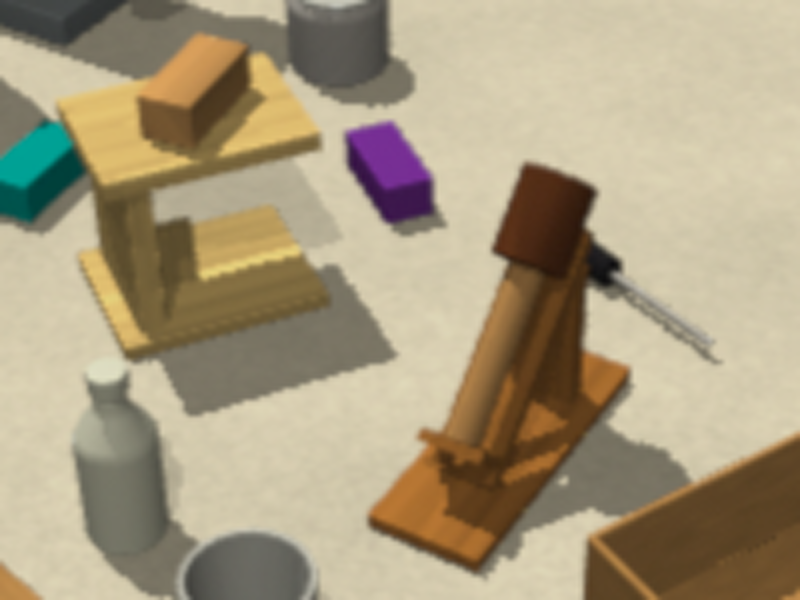

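View pics/topcrop.png

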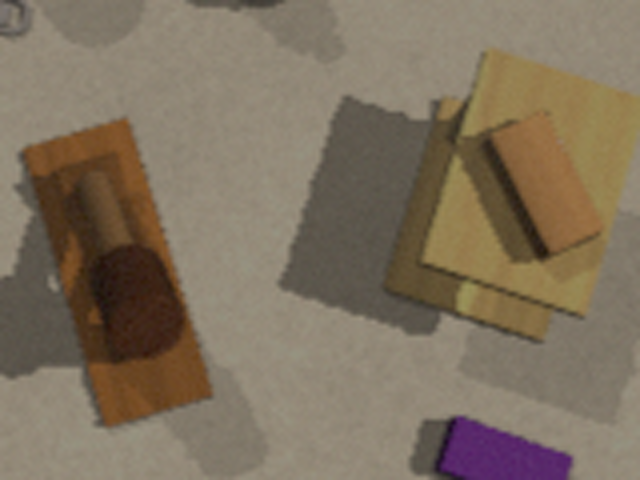

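The offcut centre is (0.577,-0.252) with its top at 0.179 and its long axis at 25°. The plate is at 0.145 and the box centre at (0.537,0.262). Both views agree with the stated sizes. Next I fit the mallet axis and compute the first move.

```bash
cat >> h.py <<'E'
from scipy.spatial.transform import Rotation as Rn
def go(pos,z,y,lab=""):
    "shift cm / turn deg in tool axes to TCP pos with tool z, y axes"
    from bench import status
    s=status.get_obs(); R0=Rn.from_quat(s["eef_rot"],scalar_first=True)
    z=np.array(z,float);z/=np.linalg.norm(z);y=np.array(y,float);y-=z*(z@y);y/=np.linalg.norm(y)
    best=[]
    for sg in(1,-1):
        R=Rn.from_matrix(np.stack([np.cross(sg*y,z),sg*y,z],1))
        best.append((R0.inv()*R).as_rotvec(degrees=True))
    print(lab,"shift",np.round(R0.inv().apply(np.array(pos)-s["eef_pos"])*100,2),"turn",[np.round(b,1).tolist() for b in best],"q6",round(s["q"][5],2),"q",np.round(s["q"],2))
E
python3 - <<'E'
from h import *
from scipy.optimize import least_squares
P=[]
for n in("scene","top"):
    c=load(n);w=cloud(c);hsv=cv2.cvtColor(c["frame"],cv2.COLOR_BGR2HSV)
    m=(w[...,0]>.44)&(w[...,0]<.62)&(abs(w[...,1]-.02)<.06)&(w[...,2]>.13)&(hsv[...,2]<105)
    m=cv2.erode(m.astype(np.uint8),np.ones((3,3)))>0
    p=w[m];P.append(p);print(n,len(p),p.mean(0),p.min(0),p.max(0))
    b=(w[...,0]>.4)&(w[...,0]<.68)&(abs(w[...,1]-.01)<.09)&(w[...,2]>.008)&(w[...,2]<.03)
    lab=cv2.connectedComponents(b.astype(np.uint8))[1];k=np.bincount(lab[lab>0]).argmax();print("base",rect(w[lab==k]))
p=np.vstack(P)
def res(a,s,p=p):  # cylinder side & top-end
    th,x,y,z=a; h=np.array([np.cos(th),np.sin(th),0]);u=-h*.7071+np.array([0,0,.7071])
    d=p-[x,y,z];t=d@u;r=np.linalg.norm(d-np.outer(t,u),axis=1)
    return np.where(1,np.maximum(r-.025,abs(t)-.03),0)
for q,l in((P[0],"scene"),(P[1],"top"),(p,"both")):
    s=least_squares(lambda a:res(a,0,q),[.2,.5,.007,.165],loss="soft_l1",f_scale=.002);print(l,np.degrees(s.x[0]),s.x[1:],np.median(abs(s.fun)),np.median(abs(res(s.x,0,q))))
a=np.radians(115);go((.577,-.252,.28),(0,0,-1),(np.cos(a),np.sin(a),0),"over offcut")
E
```

```text
scene 359 [0.51606795 0.01708026 0.16811183] [ 0.48253742 -0.00685743  0.1353388 ] [0.53963486 0.03541463 0.19319089]
base (array([545.9,  19. ]), array([213.1,  80.6]), 16.5)
top 400 [0.50016323 0.00477889 0.17898498] [ 0.46929826 -0.02174741  0.1533132 ] [0.53653019 0.03041189 0.19733081]
base (array([545.3,  16.1]), array([210.2,  82.6]), 17.0)
scene 17.619695089415487 [0.50207209 0.00431067 0.15853973] 0.00127343351860712 0.00127343351860712
top 16.274329110533667 [0.50330577 0.00411373 0.15785879] 0.0009015905445665731 0.0009015905445665731
both 16.86735765723868 [0.50307649 0.00439037 0.15777708] 0.001049481297852619 0.001049481297852619
over offcut shift [-62.62 -64.18  -4.87] turn [[-0.1, -0.0, -42.5], [-0.1, 0.1, 137.5]] q6 -0.21 q [ 1.06  0.18  1.61 -0.    1.35 -0.21]
```

```bash
python3 -m handwheel '[[[1,-62.6,-64.2,-5,0,0,-42.5],[1,-62.6,-64.2,-5,0,0,-42.5],[1,-62.6,-64.2,-5,0,0,-42.5],[1,-62.6,-64.2,-5,0,0,-42.5],[1,-62.6,-64.2,-5,0,0,-42.5],[1,-62.6,-64.2,-5,0,0,-42.5],[1,-62.6,-64.2,-5,0,0,-42.5],[1,-62.6,-64.2,-5,0,0,-42.5],[1,-62.6,-64.2,-5,0,0,-42.5],[1,-62.6,-64.2,-5,0,0,-42.5]]]'
python3 - <<'E'
from h import *
a=np.radians(115);go((.577,-.252,.28),(0,0,-1),(np.cos(a),np.sin(a),0),"over offcut")
E
```

```text
time_s: 1.35
eef_pos: [0.4439, 0.0119, 0.265]
eef_rot: [0.0, -0.217, 0.976, 0.0]
wrist_force: [0.5, 0.5, -0.2]
opening: 0.997
grasp_force: 0.0
over offcut shift [ -0.91 -29.54  -1.5 ] turn [[0.0, 0.0, 0.0], [-0.0, 0.0, -180.0]] q6 -2.25 q [-0.24 -0.15  1.88  0.    1.42 -2.25]
```

```bash
python3 -m handwheel '[[[1,-0.9,-29.5,-1.5,0,0,0],[1,-0.9,-29.5,-1.5,0,0,0],[1,-0.9,-29.5,-1.5,0,0,0],[1,-0.9,-29.5,-1.5,0,0,0],[1,-0.9,-29.5,-1.5,0,0,0],[1,-0.9,-29.5,-1.5,0,0,0],[1,-0.9,-29.5,-1.5,0,0,0],[1,-0.9,-29.5,-1.5,0,0,0]]]'
python3 - <<'E'
from h import *
a=np.radians(115);go((.577,-.252,.146),(0,0,-1),(np.cos(a),np.sin(a),0),"offcut")
E
```

```text
time_s: 2.35
eef_pos: [0.5762, -0.2482, 0.28]
eef_rot: [-0.0, -0.217, 0.976, 0.0]
wrist_force: [-1.0, 0.2, -0.6]
opening: 0.997
grasp_force: 0.0
offcut shift [ 0.08 -0.39 13.4 ] turn [[0.0, -0.0, 0.1], [0.0, 0.0, -179.9]] q6 -2.6 q [-0.6   0.26  1.41  0.    1.47 -2.6 ]
```

```bash
python3 -m handwheel '[[[1,0.1,-0.4,5,0,0,0],[1,0.1,-0.4,10,0,0,0],[1,0.1,-0.4,13.3,0,0,0],[1,0.1,-0.4,13.3,0,0,0],[1,0.1,-0.4,13.3,0,0,0]]]'; python3 -m handwheel '[[[-1,0,0,0,0,0,0],[-1,0,0,0,0,0,0],[-1,0,0,0,0,0,0],[-1,0,0,0,0,0,0],[-1,0,0,0,0,0,0],[-1,0,0,0,0,0,0]]]'
```

```text
time_s: 2.98
eef_pos: [0.5782, -0.2535, 0.149]
eef_rot: [0.001, -0.217, 0.976, -0.001]
wrist_force: [0.4, -0.1, 0.6]
opening: 0.997
grasp_force: 0.0
time_s: 3.72
eef_pos: [0.578, -0.2541, 0.1483]
eef_rot: [0.001, -0.217, 0.976, -0.001]
wrist_force: [-0.2, 0.1, 7.1]
opening: 0.456
grasp_force: 62.2
```

```bash
python3 -m handwheel '[[[-1,0,0,-3,0,0,0],[-1,0,0,-8,0,0,0],[-1,0,0,-14,0,0,0],[-1,0,0,-14,0,0,0]]]'
python3 - <<'E'
from h import *
a=np.radians(81);go((.537,.262,.28),(0,0,-1),(np.cos(a),np.sin(a),0),"box")
from bench import camera
c=camera("scene");np.savez("sceneA.npz",**c)
c=camera("top");np.savez("topA.npz",**c)
E
```

```text
time_s: 4.22
eef_pos: [0.5797, -0.2551, 0.2936]
eef_rot: [0.004, -0.217, 0.976, -0.004]
wrist_force: [0.3, 0.1, -0.9]
opening: 0.464
grasp_force: 61.4
box shift [-18.02  48.67   0.99] turn [[-0.4, 0.5, 34.0], [-0.6, -0.6, -146.0]] q6 -2.61 q [-0.6   0.26  1.39  0.    1.48 -2.61]
```

```bash
python3 -m handwheel '[[[-1,-18,48.7,1,0,0,34],[-1,-18,48.7,1,0,0,34],[-1,-18,48.7,1,0,0,34],[-1,-18,48.7,1,0,0,34],[-1,-18,48.7,1,0,0,34],[-1,-18,48.7,1,0,0,34],[-1,-18,48.7,1,0,0,34],[-1,-18,48.7,1,0,0,34],[-1,-18,48.7,1,0,0,34],[-1,-18,48.7,1,0,0,34]]]'
python3 - <<'E'
from h import *
a=np.radians(81);go((.537,.262,.03),(0,0,-1),(np.cos(a),np.sin(a),0),"box")
E
```

```text
time_s: 5.58
eef_pos: [0.5325, 0.2652, 0.2741]
eef_rot: [-0.002, 0.077, 0.997, -0.001]
wrist_force: [0.2, -0.5, -1.5]
opening: 0.456
grasp_force: 61.3
box shift [-0.6  -0.2  24.41] turn [[-0.1, -0.2, 0.2], [0.4, -0.2, -179.8]] q6 -1.15 q [ 0.26  0.2   1.5   0.    1.45 -1.15]
```

```bash
python3 -m handwheel '[[[-1,-0.6,-0.2,6,0,0,0],[-1,-0.6,-0.2,12,0,0,0],[-1,-0.6,-0.2,18,0,0,0],[-1,-0.6,-0.2,22,0,0,0],[-1,-0.6,-0.2,24.5,0,0,0],[-1,-0.6,-0.2,24.5,0,0,0],[-1,-0.6,-0.2,24.5,0,0,0],[1,-0.6,-0.2,24.5,0,0,0],[1,-0.6,-0.2,24.5,0,0,0],[1,-0.6,-0.2,24.5,0,0,0]]]';python3 -m handwheel '[[[1,0,0,0,0,0,0],[1,0,0,-6,0,0,0],[1,0,0,-12,0,0,0],[1,0,0,-18,0,0,0],[1,0,0,-24,0,0,0],[1,0,0,-27,0,0,0],[1,0,0,-27,0,0,0]]]'
python3 - <<'E'
from h import *
from bench import camera
th=np.radians(16.9);h=np.array([np.cos(th),np.sin(th),0]);d=h*.7071+[0,0,-.7071];y=[-np.sin(th),np.cos(th),0]
C=np.array([.503,.0044,.1575])
print("d",d)
go(C-d*.10,d,y,"pre")
for n in("scene","top"): c=camera(n);np.savez(n+"B.npz",**c);cv2.imwrite(f"pics/{n}B.png",c["frame"])
c=load("top","B")
cv2.imwrite("pics/topBc.png",cv2.resize(c["frame"][180:340,150:450],None,fx=2.6,fy=2.6))
E
```

```text
time_s: 6.82
eef_pos: [0.5404, 0.2611, 0.0328]
eef_rot: [0.001, 0.078, 0.997, 0.0]
wrist_force: [-0.4, 0.3, -0.6]
opening: 1.002
grasp_force: 0.0
time_s: 7.7
eef_pos: [0.5413, 0.2614, 0.3055]
eef_rot: [0.003, 0.078, 0.997, 0.001]
wrist_force: [-0.4, 0.2, -0.4]
opening: 0.999
grasp_force: 0.0
d [ 0.67656289  0.20555552 -0.7071    ]
pre shift [  6.19 -29.08   7.61] turn [[-10.1, -43.8, -24.5], [-59.0, 13.6, 143.9]] q6 -1.16 q [ 0.25  0.18  1.46  0.    1.5  -1.16]
```

View pics/topBc.png

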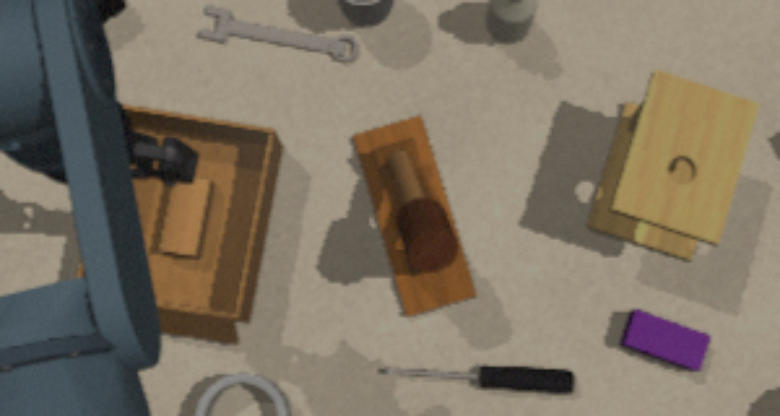

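The picture shows the offcut lying in the box at crop (187,217), the mallet untouched at (415,215), and the hole uncovered at (683,170). Next is the mallet.

```bash
python3 -m handwheel '[[[1,9,-29,4.8,-10.1,-43.8,-24.5],[1,9,-29,4.8,-10.1,-43.8,-24.5],[1,9,-29,4.8,-10.1,-43.8,-24.5],[1,9,-29,4.8,-10.1,-43.8,-24.5],[1,9,-29,4.8,-10.1,-43.8,-24.5],[1,9,-29,4.8,-10.1,-43.8,-24.5],[1,9,-29,4.8,-10.1,-43.8,-24.5],[1,9,-29,4.8,-10.1,-43.8,-24.5],[1,9,-29,4.8,-10.1,-43.8,-24.5],[1,9,-29,4.8,-10.1,-43.8,-24.5]]]'
python3 - <<'E'
from h import *
th=np.radians(16.9);h=np.array([np.cos(th),np.sin(th),0]);d=h*.7071+[0,0,-.7071];y=[-np.sin(th),np.cos(th),0]
C=np.array([.503,.0044,.1575])
go(C-d*.10,d,y,"pre");go(C+d*.017,d,y,"grasp")
# hole from both views
for n in("top","scene"):
    c=load(n,"B");w=cloud(c)
    m=(w[...,0]>.45)&(w[...,0]<.72)&(w[...,1]>-.37)&(w[...,1]<-.13)&(w[...,2]>.138)&(w[...,2]<.155)
    print(n,rect(w[m]),np.median(w[m][:,2]))
    cnts,hi=cv2.findContours(m.astype(np.uint8),cv2.RETR_CCOMP,cv2.CHAIN_APPROX_NONE)
    for k,cn in enumerate(cnts):
        if hi[0][k][3]>=0 and len(cn)>8: 
            (u,v),r,a=cv2.fitEllipse(cn);print(n,(u,v),r,len(cn),plane(c,u,v,.1455))
E
```

```text
time_s: 9.05
eef_pos: [0.4057, -0.0108, 0.2532]
eef_rot: [0.375, -0.136, 0.915, 0.057]
wrist_force: [0.3, 0.6, -0.5]
opening: 0.998
grasp_force: 0.0
pre shift [-0.16 -1.39  3.66] turn [[0.1, -0.5, -0.1], [-0.7, -0.2, 179.9]] q6 -2.96 q [-0.99 -0.89  2.51  0.76  1.34 -2.96]
grasp shift [-0.26 -1.42 15.36] turn [[0.1, -0.5, -0.1], [-0.7, -0.2, 179.9]] q6 -2.96 q [-0.99 -0.89  2.51  0.76  1.34 -2.96]
top (array([ 584.9, -253.4]), array([111.3, 151.8]), 71.5) 0.14581439654335404
top (411.07537841796875, 245.31622314453125) (10.313907623291016, 11.12890911102295) 29 [ 0.56956732 -0.24747476  0.1455    ]
scene (array([ 583.6, -254.8]), array([120.7, 151.3]), 71.5) 0.14583276768265235
scene (251.78225708007812, 188.5244598388672) (4.551372528076172, 8.644736289978027) 19 [ 0.57327524 -0.24418155  0.1455    ]
```

```bash
python3 -m handwheel '[[[1,-0.1,-1.4,3.2,0.1,-0.5,-0.1],[1,-0.1,-1.4,3.2,0.1,-0.5,-0.1],[1,-0.1,-1.4,3.2,0.1,-0.5,-0.1],[1,-0.1,-1.4,3.2,0.1,-0.5,-0.1]]]'
python3 - <<'E'
from h import *
th=np.radians(16.9);h=np.array([np.cos(th),np.sin(th),0]);d=h*.7071+[0,0,-.7071];y=[-np.sin(th),np.cos(th),0]
C=np.array([.503,.0044,.1575])
go(C-d*.10,d,y,"pre");go(C+d*.017,d,y,"grasp")
E
```

```text
time_s: 9.55
eef_pos: [0.4321, -0.0178, 0.2328]
eef_rot: [0.38, -0.137, 0.913, 0.055]
wrist_force: [0.9, 0.9, 0.4]
opening: 1.001
grasp_force: 0.0
pre shift [0.07 0.07 0.57] turn [[-0.1, 0.1, 0.2], [-0.2, -0.1, -179.8]] q6 -3.02 q [-0.9  -0.72  2.49  0.8   1.17 -3.02]
grasp shift [ 0.1   0.08 12.27] turn [[-0.1, 0.1, 0.2], [-0.2, -0.1, -179.8]] q6 -3.02 q [-0.9  -0.72  2.49  0.8   1.17 -3.02]
```

Joint 6 is close to its limit, so I'll use the half-turn equivalent grasp.

```bash
python3 -m handwheel '[[[1,0,0,0,0,0,90],[1,0,0,0,0,0,90],[1,0,0,0,0,0,90],[1,0,0,0,0,0,90],[1,0,0,0,0,0,90],[1,0,0,0,0,0,90],[1,0,0,0,0,0,90],[1,0,0,0,0,0,90],[1,0,0,0,0,0,90],[1,0,0,0,0,0,90]]]';python3 -m handwheel '[[[1,0,0,0,0,0,90],[1,0,0,0,0,0,90],[1,0,0,0,0,0,90],[1,0,0,0,0,0,90],[1,0,0,0,0,0,90],[1,0,0,0,0,0,90],[1,0,0,0,0,0,90],[1,0,0,0,0,0,90],[1,0,0,0,0,0,90],[1,0,0,0,0,0,90]]]'
python3 - <<'E'
from h import *
th=np.radians(16.9);h=np.array([np.cos(th),np.sin(th),0]);d=h*.7071+[0,0,-.7071];y=[-np.sin(th),np.cos(th),0]
C=np.array([.503,.0044,.1575])
go(C+d*.017,d,y,"grasp")
E
```

```text
time_s: 10.8
eef_pos: [0.4321, -0.0185, 0.2328]
eef_rot: [0.23, 0.549, 0.742, 0.307]
wrist_force: [0.8, 0.4, 0.3]
opening: 0.996
grasp_force: 0.0
time_s: 12.05
eef_pos: [0.4321, -0.0184, 0.2323]
eef_rot: [-0.055, 0.913, 0.137, 0.38]
wrist_force: [0.0, -0.2, -0.2]
opening: 1.0
grasp_force: 0.0
grasp shift [-0.05 -0.15 12.26] turn [[0.2, 0.2, -179.8], [0.1, -0.1, 0.2]] q6 0.12 q [-0.9  -0.72  2.49  0.8   1.16  0.12]
```

```bash
python3 -m handwheel '[[[1,0,-0.15,3,0,0,0],[1,0,-0.15,6,0,0,0],[1,0,-0.15,9,0,0,0],[1,0,-0.15,11,0,0,0],[1,0,-0.15,12.3,0,0,0],[1,0,-0.15,12.3,0,0,0],[1,0,-0.15,12.3,0,0,0]]]'
python3 - <<'E'
from h import *
th=np.radians(16.9);h=np.array([np.cos(th),np.sin(th),0]);d=h*.7071+[0,0,-.7071];y=[-np.sin(th),np.cos(th),0]
C=np.array([.503,.0044,.1575])
go(C+d*.017,d,y,"grasp")
from bench import camera
c=camera("scene");np.savez("sceneC.npz",**c);cv2.imwrite("pics/C.png",cv2.resize(c["frame"][160:320,220:430],None,fx=3.5,fy=3.5))
E
```

```text
time_s: 12.92
eef_pos: [0.515, 0.0083, 0.1455]
eef_rot: [-0.055, 0.913, 0.136, 0.38]
wrist_force: [-0.6, -0.8, 0.7]
opening: 1.0
grasp_force: 0.0
grasp shift [-0.04  0.03 -0.04] turn [[0.2, 0.1, -179.9], [0.1, -0.1, 0.1]] q6 -0.09 q [-0.59 -0.19  2.4   1.06  0.67 -0.09]
```

View pics/C.png

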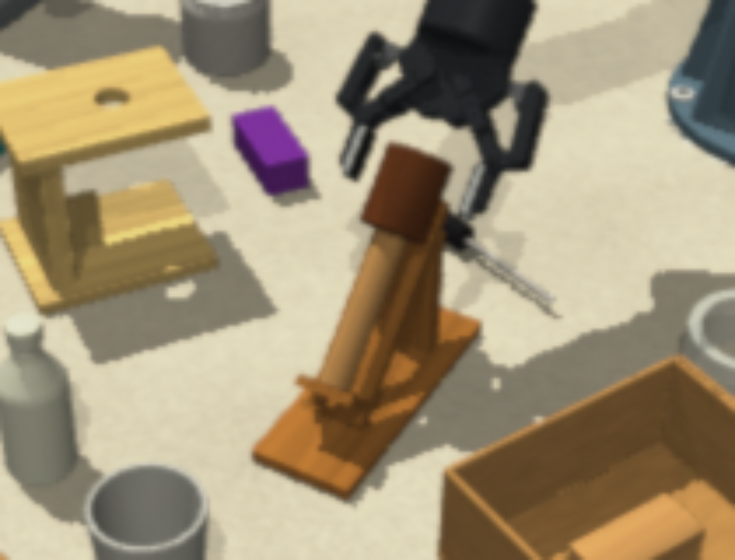

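The fingers straddle the head at crop (405,190) with about equal gaps, so I close and lift straight up.

```bash
python3 -m handwheel '[[[-1,0,0,0,0,0,0],[-1,0,0,0,0,0,0],[-1,0,0,0,0,0,0],[-1,0,0,0,0,0,0],[-1,0,0,0,0,0,0],[-1,0,0,0,0,0,0]]]';python3 -m handwheel '[[[-1,0.5,0,-0.5,0,0,0],[-1,2,0,-2,0,0,0],[-1,4,0,-4,0,0,0],[-1,7,0,-7,0,0,0],[-1,10,0,-10,0,0,0],[-1,14,0,-14,0,0,0],[-1,14,0,-14,0,0,0],[-1,14,0,-14,0,0,0]]]'
python3 - <<'E'
from h import *
for p,l in(((.45,-.15,.36),"mid"),((.5705,-.248,.345),"hole")):
  for az in (115,60,90,150):
    a=np.radians(az);go(p,(0,0,-1),(np.cos(a),np.sin(a),0),l+str(az))
E
```

```text
time_s: 13.72
eef_pos: [0.5153, 0.0077, 0.1457]
eef_rot: [-0.055, 0.913, 0.136, 0.38]
wrist_force: [-10.9, -4.6, 10.6]
opening: 0.574
grasp_force: 59.1
time_s: 14.72
eef_pos: [0.5139, 0.009, 0.3416]
eef_rot: [-0.056, 0.914, 0.136, 0.378]
wrist_force: [0.4, 0.0, -4.6]
opening: 0.577
grasp_force: 62.3
mid115 shift [-6.3  13.35 -8.88] turn [[-66.0, -4.7, 159.4], [3.2, -44.9, -7.7]] q6 0.48 q [-0.59 -0.55  2.19  0.68  1.05  0.48]
mid60 shift [-6.3  13.35 -8.88] turn [[51.7, -22.4, -124.7], [-18.4, -42.4, 44.4]] q6 0.48 q [-0.59 -0.55  2.19  0.68  1.05  0.48]
mid90 shift [-6.3  13.35 -8.88] turn [[62.8, -9.3, -151.6], [-6.6, -44.7, 16.0]] q6 0.48 q [-0.59 -0.55  2.19  0.68  1.05  0.48]
mid150 shift [-6.3  13.35 -8.88] turn [[-53.1, -21.0, 128.2], [16.9, -42.8, -40.8]] q6 0.48 q [-0.59 -0.55  2.19  0.68  1.05  0.48]
hole115 shift [-1.23 26.23 -1.68] turn [[-66.0, -4.7, 159.4], [3.2, -44.9, -7.7]] q6 0.48 q [-0.59 -0.55  2.19  0.68  1.05  0.48]
hole60 shift [-1.23 26.23 -1.68] turn [[51.7, -22.4, -124.7], [-18.4, -42.4, 44.4]] q6 0.48 q [-0.59 -0.55  2.19  0.68  1.05  0.48]
hole90 shift [-1.23 26.23 -1.68] turn [[62.8, -9.3, -151.6], [-6.6, -44.7, 16.0]] q6 0.48 q [-0.59 -0.55  2.19  0.68  1.05  0.48]
hole150 shift [-1.23 26.23 -1.68] turn [[-53.1, -21.0, 128.2], [16.9, -42.8, -40.8]] q6 0.48 q [-0.59 -0.55  2.19  0.68  1.05  0.48]
```

```bash
python3 -m handwheel '[[[-1,-1.2,26.2,-1.7,3.2,-44.9,-7.7],[-1,-1.2,26.2,-1.7,3.2,-44.9,-7.7],[-1,-1.2,26.2,-1.7,3.2,-44.9,-7.7],[-1,-1.2,26.2,-1.7,3.2,-44.9,-7.7],[-1,-1.2,26.2,-1.7,3.2,-44.9,-7.7],[-1,-1.2,26.2,-1.7,3.2,-44.9,-7.7],[-1,-1.2,26.2,-1.7,3.2,-44.9,-7.7],[-1,-1.2,26.2,-1.7,3.2,-44.9,-7.7],[-1,-1.2,26.2,-1.7,3.2,-44.9,-7.7],[-1,-1.2,26.2,-1.7,3.2,-44.9,-7.7]]]'
python3 - <<'E'
from h import *
from bench import camera
a=np.radians(115);go((.5705,-.248,.305),(0,0,-1),(np.cos(a),np.sin(a),0),"hole")
for n in("scene","top"): c=camera(n);np.savez(n+"D.npz",**c);
c=load("scene","D");cv2.imwrite("pics/D.png",cv2.resize(c["frame"][60:260,150:350],None,fx=3,fy=3))
E
```

```text
time_s: 15.98
eef_pos: [0.5709, -0.2478, 0.3477]
eef_rot: [0.001, 0.976, 0.217, 0.001]
wrist_force: [0.2, -0.3, -2.2]
opening: 0.573
grasp_force: 62.9
hole shift [-0.06 -0.01  4.27] turn [[0.2, 0.2, -180.0], [0.2, -0.1, 0.0]] q6 0.53 q [-0.6   0.22  1.33  0.    1.59  0.53]
```

View pics/D.png

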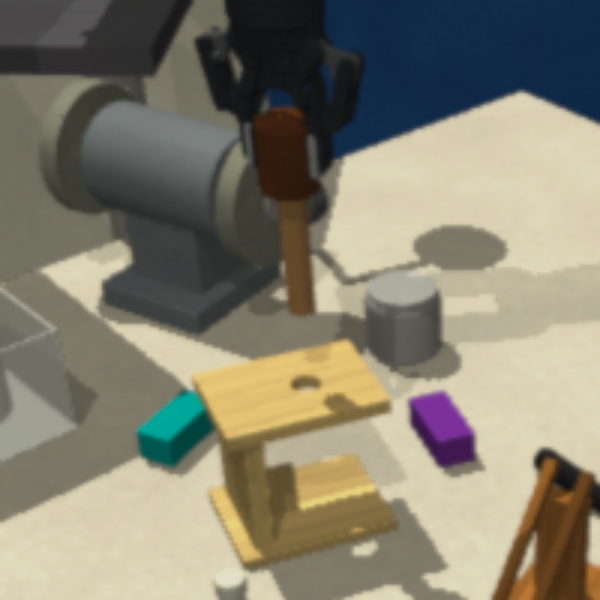

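The scene view shows the mallet hanging over the hole with its handle end at crop (300,310) and the hole at (306,382). I'll fit the mallet's axis and the hole more closely.

```bash
cat > fit.py <<'E'
from h import *
from scipy.optimize import least_squares
def mallet(k,ns=("scene","top"),x0=(.571,-.248),zlo=.19,zhi=.40,z0=.362):
    P={}
    for n in ns:
        c=load(n,k);w=cloud(c);hsv=cv2.cvtColor(c["frame"],cv2.COLOR_BGR2HSV)
        m=(abs(w[...,0]-x0[0])<.05)&(abs(w[...,1]-x0[1])<.05)&(w[...,2]>zlo)&(w[...,2]<zhi)&(hsv[...,0]<22)&(hsv[...,1]>90)
        P[n]=w[m]
    def res(a,p):
        u=np.array([a[2],a[3],1]);u/=np.linalg.norm(u)
        d=p-[a[0],a[1],a[4]];t=d@u;r=np.linalg.norm(d-np.outer(t,u),axis=1)
        hd=np.maximum(r-.025,abs(t)-.03);hn=np.maximum(r-.012,abs(t+.0875)-.0575)
        return np.where(abs(hd)<abs(hn),hd,hn)
    def fit(q,l):
        if len(q)<60: print(l,len(q)); return
        s=least_squares(res,[*x0,0,0,z0],args=(q,),loss="soft_l1",f_scale=.001).x
        u=np.array([s[2],s[3],1]);C=np.array([s[0],s[1],s[4]]);print(l,len(q),"head",C.round(4),"tilt deg",np.degrees(s[2:4]).round(2),"tip",(C-u/np.linalg.norm(u)*.145).round(4),"med",np.median(abs(res(s,q))))
    for n in P: fit(P[n],n)
    fit(np.vstack(list(P.values())),"both")
E
python3 - <<'E'
from fit import *
mallet("D")
for n,k in(("scene","B"),("scene","D"),("top","B")):
    c=load(n,k);f=cv2.cvtColor(c["frame"],cv2.COLOR_BGR2GRAY).astype(np.float32)
    w=cloud(c);o=np.linalg.inv(c["extrinsics"])@[.5705,-.248,.1455,1];u=c["fx"]*o[0]/o[2]+c["cx"];v=c["fy"]*o[1]/o[2]+c["cy"]
    x0,y0=int(u)-16,int(v)-13;g=cv2.resize(f[y0:y0+26,x0:x0+32],None,fx=8,fy=8,interpolation=cv2.INTER_CUBIC)
    med=np.median(g);m=(g<med-.25*(med-g[60:150,80:180].min())).astype(np.uint8) if 0 else (g<.86*med).astype(np.uint8)
    best=[q for q in cv2.findContours(m,cv2.RETR_EXTERNAL,cv2.CHAIN_APPROX_NONE)[0] if cv2.contourArea(q)>600 and cv2.pointPolygonTest(q,(128.,104.),True)>-40]
    for q in best:
        hl=cv2.convexHull(q).reshape(-1,2);pts=np.array([plane(c,(a+.5)/8-.5+x0,(b+.5)/8-.5+y0,.1455) for a,b in hl])
        (cc,r)=cv2.minEnclosingCircle(pts[:,:2].astype(np.float32)*1000);e=cv2.fitEllipse(pts[:,:2].astype(np.float32)*1000)
        print(n,k,"med",med,"circle",np.round(cc,1),round(r,1),"ell",np.round(e[0],1),np.round(e[1],1))
E
```

```text
scene 843 head [ 0.5694 -0.2479  0.3649] tilt deg [1.07 0.87] tip [ 0.5667 -0.2501  0.2199] med 0.001050978607485615
top 105 head [ 0.5709 -0.2469  0.3649] tilt deg [1.17 1.85] tip [ 0.5679 -0.2516  0.22  ] med 0.0004042780744059407
both 948 head [ 0.5699 -0.2482  0.3649] tilt deg [1.33 0.74] tip [ 0.5665 -0.25    0.2199] med 0.0010190009523996513
scene B med 193.77798 circle [ 570.3 -249.4] 15.1 ell [ 570.5 -249.3] [28.7 30.1]
scene D med 191.56259 circle [ 570.1 -249.4] 15.1 ell [ 570.4 -249.2] [28.1 29.9]
top B med 139.94476 circle [ 570.9 -249.9] 15.1 ell [ 571.6 -250.1] [27.8 29.6]
```

The mallet leans about 1.4° about the finger axis. I correct that, bring the tip to about 10 mm above the plate, and measure once more.

```bash
python3 -m handwheel '[[[-1,0.1,0.1,2,0,1.4,0],[-1,0.1,0.1,4,0,1.4,0],[-1,0.1,0.1,6,0,1.4,0],[-1,0.1,0.1,6,0,1.4,0],[-1,0.1,0.1,6,0,1.4,0],[-1,0.1,0.1,6,0,1.4,0]]]'
python3 - <<'E'
from fit import *
from bench import camera
for n in("scene","top"): c=camera(n);np.savez(n+"E.npz",**c);
mallet("E",z0=.303,zlo=.16,zhi=.34)
c=load("scene","E");cv2.imwrite("pics/E.png",cv2.resize(c["frame"][90:230,190:320],None,fx=4,fy=4,interpolation=cv2.INTER_CUBIC))
E
```

```text
time_s: 16.82
eef_pos: [0.573, -0.2488, 0.288]
eef_rot: [-0.001, 0.976, 0.217, 0.014]
wrist_force: [0.2, 1.0, -1.7]
opening: 0.573
grasp_force: 63.0
scene 785 head [ 0.571  -0.2489  0.3052] tilt deg [-0.18  0.18] tip [ 0.5715 -0.2494  0.1602] med 0.0010712907956255402
top 71 head [ 0.5725 -0.248   0.3055] tilt deg [0.19 1.58] tip [ 0.5721 -0.252   0.1605] med 0.00045235959502946954
both 856 head [ 0.5714 -0.2492  0.3052] tilt deg [0.04 0.05] tip [ 0.5713 -0.2493  0.1602] med 0.0010910189269656544
```

View pics/E.png

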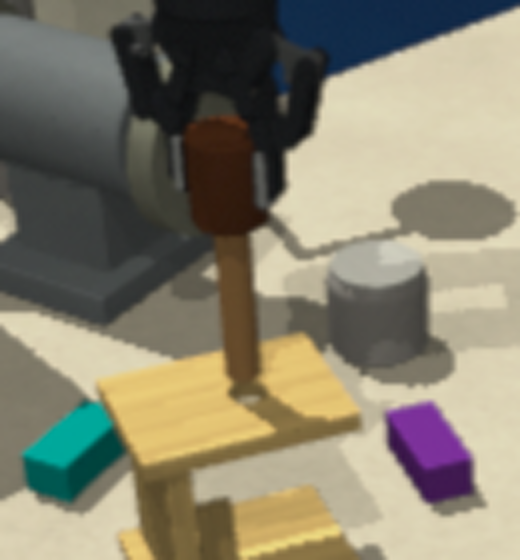

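The mallet now stands upright with its tip about 1 mm too far in x. I shift it and descend slowly, watching the force.

```bash
python3 -m handwheel '[[[-1,-0.1,-0.04,0.5,0,0,0],[-1,-0.1,-0.04,1.0,0,0,0],[-1,-0.1,-0.04,1.3,0,0,0],[-1,-0.1,-0.04,1.5,0,0,0],[-1,-0.1,-0.04,1.7,0,0,0],[-1,-0.1,-0.04,1.9,0,0,0],[-1,-0.1,-0.04,1.9,0,0,0]]]'
```

```text
time_s: 17.8
eef_pos: [0.5719, -0.2484, 0.2677]
eef_rot: [-0.002, 0.976, 0.217, 0.013]
wrist_force: [-0.2, -0.5, -2.6]
opening: 0.571
grasp_force: 63.0
```

```bash
python3 -m handwheel '[[[-1,0,0,0.6,0,0,0],[-1,0,0,1.2,0,0,0],[-1,0,0,1.8,0,0,0],[-1,0,0,2.4,0,0,0],[-1,0,0,3,0,0,0],[-1,0,0,3,0,0,0]]]'
```

```text
time_s: 18.55
eef_pos: [0.5724, -0.2479, 0.2371]
eef_rot: [-0.003, 0.976, 0.216, 0.012]
wrist_force: [-0.5, -0.2, -1.9]
opening: 0.573
grasp_force: 63.0
```

```bash
python3 -m handwheel '[[[-1,0,0,0.8,0,0,0],[-1,0,0,1.6,0,0,0],[-1,0,0,2.4,0,0,0],[-1,0,0,3.2,0,0,0],[-1,0,0,4,0,0,0],[-1,0,0,4.7,0,0,0],[-1,0,0,5.4,0,0,0],[-1,0,0,6,0,0,0],[-1,0,0,6.5,0,0,0],[-1,0,0,6.5,0,0,0]]]'
```

```text
time_s: 19.8
eef_pos: [0.5732, -0.2481, 0.172]
eef_rot: [-0.002, 0.976, 0.216, 0.012]
wrist_force: [-6.1, -2.9, -1.1]
opening: 0.573
grasp_force: 63.1
```

Light side contact (6 N). I shift back about 1 mm and seat the head.

```bash
python3 -m handwheel '[[[-1,-0.15,0,0.2,0,0,0],[-1,-0.15,0,0.5,0,0,0],[-1,-0.15,0,0.8,0,0,0],[-1,-0.15,0,1.0,0,0,0],[-1,-0.15,0,1.2,0,0,0],[-1,-0.15,0,1.2,0,0,0]]]';python3 -m handwheel '[[[-1,0,0,0.1,0,0,0],[-1,0,0,0.15,0,0,0],[-1,0,0,0.15,0,0,0]]]'
```

```text
time_s: 20.55
eef_pos: [0.573, -0.2482, 0.1606]
eef_rot: [-0.002, 0.976, 0.217, 0.013]
wrist_force: [-4.2, -2.0, -0.7]
opening: 0.574
grasp_force: 63.0
time_s: 20.92
eef_pos: [0.573, -0.2483, 0.1593]
eef_rot: [-0.002, 0.976, 0.217, 0.013]
wrist_force: [-5.0, -1.8, 0.4]
opening: 0.569
grasp_force: 63.0
```

```bash
python3 -m handwheel '[[[-1,-0.1,0,0.1,0,0,0],[-1,-0.1,0,0.1,0,0,0],[-1,-0.1,0,0.2,0,0,0],[-1,-0.1,0,0.2,0,0,0]]]'
python3 - <<'E'
from fit import *
from bench import camera
for n in("scene",): c=camera(n);np.savez(n+"F.npz",**c);
mallet("F",ns=("scene",),z0=.175,zlo=.151,zhi=.215)
E
```

```text
time_s: 21.42
eef_pos: [0.5729, -0.2484, 0.1588]
eef_rot: [-0.002, 0.976, 0.217, 0.014]
wrist_force: [-5.2, 1.4, 8.5]
opening: 0.572
grasp_force: 64.2
scene 420 head [ 0.5705 -0.2479  0.176 ] tilt deg [-0.25  1.31] tip [ 0.5712 -0.2512  0.0311] med 0.0012025318271759282
both 420 head [ 0.5705 -0.2479  0.176 ] tilt deg [-0.25  1.31] tip [ 0.5712 -0.2512  0.0311] med 0.0012025318271759282
```

```bash
python3 -m handwheel '[[[1,0,0,0,0,0,0],[1,0,0,0,0,0,0],[1,0,0,0,0,0,0],[1,0,0,0,0,0,0],[1,0,0,-2,0,0,0],[1,0,0,-6,0,0,0],[1,0,0,-10,0,0,0],[1,0,0,-15,0,0,0],[1,0,0,-20,0,0,0],[1,0,0,-20,0,0,0]]]'
python3 - <<'E'
from fit import *
from bench import camera
for n in("scene","top"): c=camera(n);np.savez(n+"G.npz",**c);
mallet("G",z0=.175,zlo=.151,zhi=.215)
c=load("scene","G");cv2.imwrite("pics/G.png",c["frame"][60:400,130:520])
E
```

```text
time_s: 22.72
eef_pos: [0.5692, -0.2515, 0.365]
eef_rot: [0.002, 0.976, 0.217, 0.017]
wrist_force: [0.8, -0.5, -0.4]
opening: 0.997
grasp_force: 0.0
scene 470 head [ 0.5707 -0.2486  0.1761] tilt deg [0.11 0.88] tip [ 0.5704 -0.2509  0.0311] med 0.0010174777832324972
top 19
both 489 head [ 0.5707 -0.2485  0.1761] tilt deg [0.08 0.72] tip [ 0.5705 -0.2503  0.0311] med 0.0010176784458839523
```

View pics/G.png

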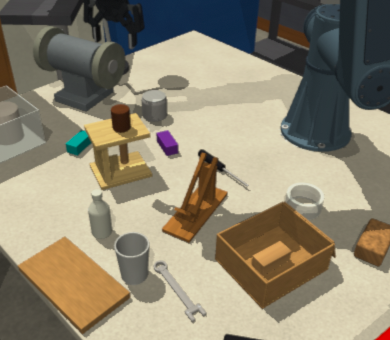

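The picture shows the mallet standing seated in the holder at crop (121,120) and the offcut in the box at (271,257). Nothing else has moved.

```bash
python3 -c "
from bench import ctrl
print(ctrl.hand_in())"
```

```text
the job is handed in; nothing more can be done
None
```

The job is handed in: the offcut is in the scrap box, and the mallet stands upright and released in the holder with its head seated on the plate, after 22.7 s of robot time.

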